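Fit the crank and raise the specimen stage

TASK

Fit the loose crank with the red handle down over the square brass shaft of the grey specimen lift until it is fully home, then wind it clockwise (seen from above) until the stage with the blue butterfly is up at its top stop. Leave the crank on the shaft and let go; do not touch the stage or its specimen, and leave the phone, jar, loupe, pinning block, notebook and brush where they are.

Things in the scene. Friction and masses are not known exactly. Their poses are not given: they have to be found in the camera images.
- crank_hub (a point): Loose crank, about 0.26 kg, flat on the table, handle up. Point: centre of its aluminium hub, a block 34 x 34 mm, 36 mm high (underside 18 mm below), sides along its x and y, with a 16 mm square bore right through along z, squared to the same axes. A dark arm leaves its +x side; the +y and -y sides are free to grip. Any of the four quarter turns fits the shaft.
- crank_handle (a point): The crank's red handle: an upright fixed cylinder, 18 mm diameter, 68 mm from the hub's axis along +x, 12 to 56 mm above the crank's underside. Point: on its axis, 34 mm above the underside. It stands on the arm, 18 mm wide, 2 to 12 mm above the underside, whose round end (13 mm radius) reaches 81 mm from the hub's axis. Same axes as crank_hub.
- shaft_seat (a point): Foot of the lift's upright brass shaft, on its axis, at the top of the round boss (44 mm diameter) on which the hub comes to rest: 68 mm above the table, 18 mm above the grey deck. Shaft 14 mm square and straight for 24 mm above this point, then tapering to 7 mm square over 6 mm more. x and y square to its flats, turning with it; z up.
- shaft (a joint): Turn of the shaft in rad, growing clockwise seen from above; hard stop at 2.2 (stage fully up). Starts between 0 and 0.6. Stiff (about 0.12 N m), stays where it is left. The fitted crank has up to 0.15 rad of play on it either way. Each rad raises the stage 15 mm.
- lift: The specimen lift, fixed to the table: a grey base 190 mm (x) by 320 mm (y) by 50 mm high; origin at the centre of its underside. Shaft axis at (0, -75) mm, stage centre at (0, +90) mm in its frame. It stands turned up to 0.35 rad either way.
- stage: The lift's rising stage, 110 x 110 mm, white, with a small wooden tray and a blue butterfly on it; origin at the centre of its underside, tray rim 22 mm above it; it starts with its underside 56 to 65 mm above the table and rises to 89 mm. Not to be touched.
- jar: Bystander: small white pin jar with a white cap, 56 mm diameter, 65 mm high; origin at the centre of its underside. It may stand in either of two places with the crank in the other.
- phone: Bystander: black phone lying flat, 75 x 150 x 9 mm; origin at the centre of its underside.
- loupe: Bystander: black standing loupe, 42 mm diameter, 38 mm high; origin at the centre of its underside.
- pinblock: Bystander: stepped wooden pinning block, 75 x 30 mm, up to 36 mm high; origin at the centre of its underside.
- notebook: Bystander: notebook 145 x 200 x 12 mm with a green pen on it; origin at the centre of its underside.
- brush: Bystander: a flat dusting brush lying on the table, 160 mm long along its x axis.
Things that resemble listed ones, but are neither listed nor needed, are in the scene too. What is shaped like the part that bears crank_hub but orange or pink is not meant.

How it is judged:
By the outcome, as a careful person would: the job done as asked, in the order asked, and still so for the second after the job is handed in, with the robot touching nothing.
It also fails if it takes over 69 s, if anything falls off the work surface, if the arm or the gripper's body presses on something with over 40 N, if the wrist force passes 120 N, or if a joint passes its speed limit or range.

ROBOT

A 6-joint arm with a two-finger parallel gripper is mounted at the origin on the work surface. World frame = base frame: x ahead of the robot, y to its left, z up, the work surface at z = 0. Lengths are in m, angles in degrees, forces in N, time in s.
With the tool pointing down it reaches from about 0.325 to 0.85 m from the base axis. Payload 15.5 kg.
Tool frame: the origin (TCP) lies at the very end of the fingers, on their centre line; the grasp point (between the pads) lies arm.grip_depth behind it (arm.grip_depth is the distance from the TCP to the grasp point, in m); z points along the fingers, y is the direction in which the jaws open and shut (so a half turn about z gives the same grasp; the last joint's range is limited). The gripper opens to 91 mm and grips with 3 to 60 N. Pads are 32 mm wide; open, the fingers measure 118 mm over their backs; the gripper's body (76 mm by 178 mm) begins 60 mm behind the grasp point.
Start: joints at [-79.498, 28.281, 77.091, -0, 74.628, -5.472], TCP at [0.172, -0.601, 0.186] pointing down, gripper open.
Joint ranges: [-166.48, 166.48], [-47.26, 123.95], [12.59, 153.08], [-70.14, 250.14], [6.76, 159.57], [-176.63, 176.63]. Speed limits (degrees/s): [108.29, 108.29, 147.25, 172.46, 172.46, 172.46].

INTERFACE

Orientations are given as a 3x3 rotation matrix whose columns are the frame's x, y, z axes.
In Python, from rig import arm gives the robot as it stands. Calls block until the motion is done:
- arm.move_to(position, orientation): joint-space move of the TCP to a pose.
- arm.move_l(position, orientation=None, feed=0.15): straight line of the TCP; orientation=None keeps the orientation; feed is the mean speed in m/s.
- arm.move_joints(angles): joint-space move.
- arm.grip(opening): finger opening in m; the grip force is fixed at half the most; returns when the fingers have stopped.
- arm.sleep(seconds).
- arm.solve_ik(position, orientation): joint angles nearest the present ones, or None.
- arm.snapshot(name): name is "scene" or "top" or "wrist"; returns the picture (384x512x3 uint8, red, green, blue); there is no depth.
- arm.get_calibration(name): a dict with "intrinsics" (3x3 intrinsics, pixels), "k1" (the pictures are not rectified: a ray, as slopes to the right and down, at radius r is drawn at 1 + k1 r^2 times it, then the intrinsics apply), "cam_to_world" (4x4, takes a point from camera to world coordinates). Camera axes: x right, y down, z forward; pixel columns grow to the right and rows downward; lengths in m; the calibration is good to about 2 mm. A picture is of the moment at which its call begins: read the wrist's pose just before it. get_calibration takes no time and is no camera call; for the wrist camera it gives the pose at the moment of the call.
A pose or a line that the arm cannot do raises arm.Unreachable and nothing moves.
- arm.sign_off(): hands the job in, once; it reports no verdict.
Readings, each from a call of its own:
- arm.current_t(): time.
- arm.current_joint_positions(): joint angles.
- arm.current_dq(): joint speeds.
- arm.current_tau(): joint torques, N m.
- arm.current_ee_pos(): TCP position.
- arm.current_tool_rot(): TCP orientation.
- arm.current_force(): force on the tool from outside, world axes, zero at the start.
- arm.current_torque(): the same for the moment, N m.
- arm.current_width(): finger opening in m.
Only numpy, scipy, OpenCV 4.12 (cv2) and the standard library are available. Lean on these libraries where they do the work, as an engineer would, in place of code of your own. Each camera call takes 0.05 s, during which the arm holds its last target. There are 200 camera calls.

## Working session

There is one attempt and no reset: what is moved stays moved. The work goes in short steps, each a Python script; the robot and the scene stay as the last script left them, time stands still between calls to the robot, and variables do not carry over. Pictures are saved under pics/ and viewed, about 8 in all and at most 12, crops included, and the job is handed in when it is done.

```bash
ls; mkdir -p pics; python3 - <<'E'
from rig import arm
import cv2,numpy as np
for n in("scene","top"):
    im=arm.snapshot(n);cv2.imwrite(f"pics/{n}0.png",im[...,::-1])
    c=arm.get_calibration(n);print(n,c)
print(arm.grip_depth,arm.current_t())
a=cv2.imread("pics/scene0.png");b=cv2.imread("pics/top0.png")
cv2.imwrite("pics/top0b.png",cv2.resize(b,(800,600),interpolation=cv2.INTER_CUBIC))
E
```

```text
pics
scene {'intrinsics': array([[401.56081607,   0.        , 251.65097678],
       [  0.        , 401.56081607, 189.37605597],
       [  0.        ,   0.        ,   1.        ]]), 'k1': -0.07961799784301547, 'cam_to_world': array([[ 0.70584184,  0.59912951, -0.37793004,  0.88556798],
       [ 0.70825557, -0.58732899,  0.391687  , -0.48507696],
       [ 0.01270197, -0.54414013, -0.83889819,  0.94388473],
       [ 0.        ,  0.        ,  0.        ,  1.        ]])}
top {'intrinsics': array([[486.903426  ,   0.        , 255.39371781],
       [  0.        , 486.903426  , 197.91196892],
       [  0.        ,   0.        ,   1.        ]]), 'k1': -0.01770617614489128, 'cam_to_world': array([[-8.19685039e-03, -9.97898217e-01,  6.42803214e-02,
         3.80187886e-01],
       [-9.99965803e-01,  8.25047053e-03,  5.68755135e-04,
        -8.26031330e-02],
       [-1.09790263e-03, -6.42734612e-02, -9.97931720e-01,
         1.74377401e+00],
       [ 0.00000000e+00,  0.00000000e+00,  0.00000000e+00,
         1.00000000e+00]])}
0.0188 0.1
```

View pics/top0b.png

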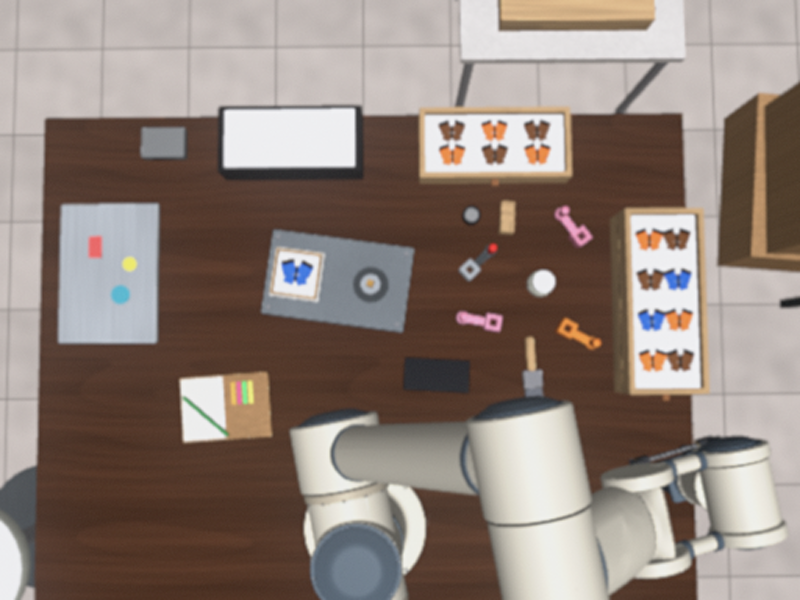

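View pics/scene0.png

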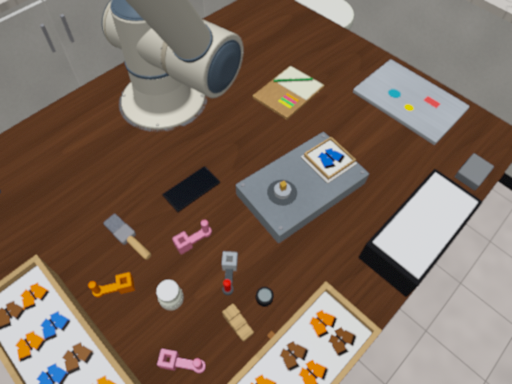

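The thing wanted is the aluminium crank with the red handle: hub at (470,269) and handle at (493,248) in the enlarged top view. Lookalikes are pink at (480,320) and (573,225), and orange at (580,334). The jar at (541,283) and loupe at (471,215) are clear of it. The shaft is at (370,284).

```bash
cat > h.py <<'E'
from rig import arm
import cv2,numpy as np
def ray(c,uv):
    K=c["intrinsics"];d=np.array([c["k1"],0,0,0,0])
    p=cv2.undistortPoints(np.array(uv,float).reshape(-1,1,2),K,d,None,None,None)[:,0] if 0 else None
    uv=np.array(uv,float).reshape(-1,2);q=(uv-K[:2,2])/np.array([K[0,0],K[1,1]]);s=q.copy()
    for _ in range(20): s=q/(1+c["k1"]*(s**2).sum(1,keepdims=True))
    T=c["cam_to_world"];return T[:3,3],np.c_[s,np.ones(len(s))]@T[:3,:3].T
def onplane(c,uv,z):
    o,d=ray(c,uv);return o+d*((z-o[2])/d[:,2:])
def project(c,P):
    T=c["cam_to_world"];p=(np.atleast_2d(P)-T[:3,3])@T[:3,:3];s=p[:,:2]/p[:,2:]
    s=s*(1+c["k1"]*(s**2).sum(1,keepdims=True));return s*c["intrinsics"][0,0]+c["intrinsics"][:2,2]
def down(yaw): # tool y axis at world angle yaw (deg), z down
    a=np.radians(yaw);y=np.array([np.cos(a),np.sin(a),0]);z=np.array([0,0,-1.]);return np.c_[np.cross(y,z),y,z]
def snap(n,f):
    c=arm.get_calibration(n);im=np.ascontiguousarray(arm.snapshot(n)[...,::-1]);cv2.imwrite(f"pics/{f}.png",im);return c,im
E
python3 - <<'E'
from h import *
c=arm.get_calibration("top")
uv=np.array([[470,269],[493,248],[370,284],[297,273],[541,283],[471,215],[507,217],[437,375]])/1.5625
for n,p,z in zip("hub hnd shaft stage jar loupe pin phone".split(),uv,[.036,.056,.098,.08,.065,.038,.03,.009]): print(n,onplane(c,p,z).round(3))
# lift outline
for p in [[273,231],[413,246],[403,331],[262,313]]: print(onplane(c,np.array(p)/1.5625,.05).round(3))
h=onplane(c,uv[0],.036)[0]; n=onplane(c,uv[1],.056)[0]; yaw=np.degrees(np.arctan2(*(n-h)[[1,0]]));print("yaw",yaw)
w=arm.get_calibration("wrist");R=arm.current_tool_rot();print("cam in tool",(R.T@(w["cam_to_world"][:3,3]-arm.current_ee_pos())).round(3),(R.T@w["cam_to_world"][:3,:3]).round(3),w["intrinsics"][0])
for k in (-90,90):
    for z in(.004,.3): print(k,z,arm.solve_ik([h[0],h[1],z],down(yaw+k)))
s=onplane(c,uv[2],.098)[0]
for a in range(-180,180,45): print(a,arm.solve_ik([s[0],s[1],.07],down(a)))
E
```

```text
hub [[ 0.58  -0.243  0.036]]
hnd [[ 0.624 -0.293  0.056]]
shaft [[ 0.542 -0.019  0.098]]
stage [[0.569 0.142 0.08 ]]
jar [[ 0.544 -0.397  0.065]]
loupe [[ 0.703 -0.246  0.038]]
pin [[ 0.699 -0.329  0.03 ]]
phone [[ 0.341 -0.167  0.009]]
[[0.668 0.2   0.05 ]]
[[ 0.631 -0.114  0.05 ]]
[[ 0.441 -0.09   0.05 ]]
[[0.483 0.224 0.05 ]]
yaw -48.49717622051428
cam in tool [ 0.071  0.    -0.198] [[ 0.001 -0.968 -0.249]
 [ 1.     0.001  0.   ]
 [ 0.    -0.249  0.968]] [334.88136123   0.         254.11211612]
-90 0.004 [-2.81369310e+01  4.06493116e+01  8.61907575e+01 -2.54444375e-14
  5.31599308e+01  1.10360245e+02]
-90 0.3 [-2.81369310e+01  2.39651423e+01  6.65557107e+01 -2.54444375e-14
  8.94791470e+01  1.10360245e+02]
90 0.004 [-2.81369310e+01  4.06493116e+01  8.61907575e+01 -2.54444375e-14
  5.31599308e+01 -6.96397548e+01]
90 0.3 [-2.81369310e+01  2.39651423e+01  6.65557107e+01 -2.54444375e-14
  8.94791470e+01 -6.96397548e+01]
-180 [-8.32206621e+00  3.00437777e+01  9.62717433e+01 -2.54444375e-14
  5.36844790e+01  1.71677934e+02]
-135 [-8.32206621e+00  3.00437777e+01  9.62717433e+01 -2.54444375e-14
  5.36844790e+01  1.26677934e+02]
-90 [-8.32206621e+00  3.00437777e+01  9.62717433e+01 -2.54444375e-14
  5.36844790e+01  8.16779338e+01]
-45 [-8.32206621e+00  3.00437777e+01  9.62717433e+01 -2.54444375e-14
  5.36844790e+01  3.66779338e+01]
0 [-8.32206621e+00  3.00437777e+01  9.62717433e+01 -2.54444375e-14
  5.36844790e+01 -8.32206621e+00]
45 [-8.32206621e+00  3.00437777e+01  9.62717433e+01 -2.54444375e-14
  5.36844790e+01 -5.33220662e+01]
90 [-8.32206621e+00  3.00437777e+01  9.62717433e+01 -2.54444375e-14
  5.36844790e+01 -9.83220662e+01]
135 [-8.32206621e+00  3.00437777e+01  9.62717433e+01 -2.54444375e-14
  5.36844790e+01 -1.43322066e+02]
```

```bash
python3 - <<'E'
from h import *
arm.move_to([.542,-.019,.22],down(66)); arm.sleep(.2)
c,im=snap("wrist","w_shaft"); print(project(c,[.542,-.019,.098]))
arm.move_to([.58,-.243,.13],down(41.5)); arm.sleep(.2)
d,jm=snap("wrist","w_crank"); print(project(d,[.58,-.243,.036]),arm.current_t())
import pickle;pickle.dump((c,d),open("cal.pkl","wb"))
a=cv2.resize(im,None,fx=.78,fy=.78*1,interpolation=3)
cv2.imwrite("pics/both.png",np.hstack([im[:, 80:440],jm[:,80:440]]))
E
```

```text
[[254.16499783 172.43963295]]
[[252.08136371 179.78287912]] 4.0167
```

View pics/both.png

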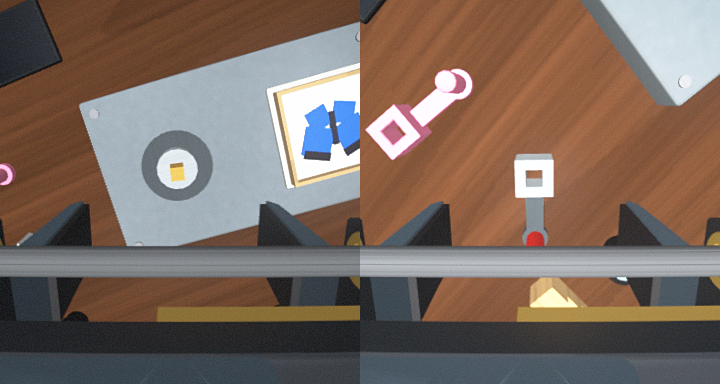

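The left half shows the shaft (yellow top) near full-image pixel (257,170) on its white boss. The right half shows the aluminium crank, hub near (254,178), with the red handle beyond it; so the choice is confirmed. Next I enlarge both to measure.

```bash
python3 - <<'E'
from h import *
import pickle
c,d=pickle.load(open("cal.pkl","rb"))
im=cv2.imread("pics/w_shaft.png");jm=cv2.imread("pics/w_crank.png")
A=im[130:210,217:297];B=jm[145:225,214:294]
cv2.imwrite("pics/zoom.png",np.hstack([cv2.resize(x,(400,400),interpolation=cv2.INTER_NEAREST) for x in(A,B)]))
hsv=cv2.cvtColor(im,cv2.COLOR_BGR2HSV);m=((hsv[...,1]>90)&(hsv[...,0]>10)&(hsv[...,0]<40)).astype(np.uint8)
m[:130]=0;m[210:]=0;m[:,:217]=0;m[:,297:]=0
for x in cv2.findContours(m,0,2)[0]: print("brass",cv2.contourArea(x),cv2.boundingRect(x),cv2.minAreaRect(x))
g=jm.min(2);print(g[145:205:2,254]);
for y in (165,178): print(y,g[y,226:284:2])
h2=im[150:190:2,257];print(h2.tolist())
E
```

```text
brass 195.0 (250, 163, 15, 18) ((256.769287109375, 171.6538543701172), (17.116792678833008, 13.02364730834961), 82.87498474121094)
[ 73  68  67  71  96 186 179 193 255 254 253 254 255  78  83  85  96 184
 189 184 181 243 254 254 253 255 182 135 137 134]
165 [ 66  68  71  66 209 255 254 254 254 254 253 253 253 254 253 254 253 253
 253 253 253 253 253 255  80  84  84  79  80]
178 [ 67  69  73  72 117 255 253 253 254 255 139 141 146 150 147 151 150 142
 208 255 253 253 254 255  88  84  85  78  82]
[[246, 242, 234], [240, 236, 228], [238, 233, 226], [241, 236, 228], [235, 229, 222], [239, 234, 227], [250, 240, 229], [56, 120, 159], [73, 133, 167], [110, 215, 249], [106, 206, 243], [108, 212, 245], [110, 218, 247], [103, 209, 242], [105, 211, 245], [134, 219, 246], [244, 233, 225], [241, 237, 230], [241, 235, 227], [239, 234, 221]]
```

View pics/zoom.png

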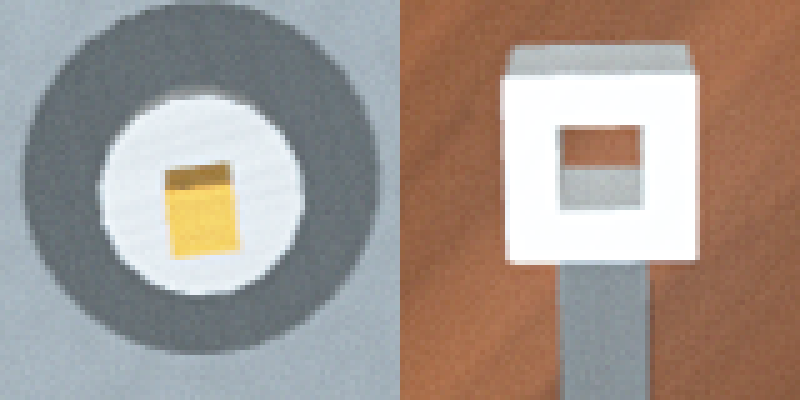

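```bash
cat >> h.py <<'E'
def sq(c,m,z):  # biggest contour of a mask cast on plane z -> minAreaRect (mm)
    x=max(cv2.findContours(m.astype(np.uint8),cv2.RETR_EXTERNAL,cv2.CHAIN_APPROX_NONE)[0],key=cv2.contourArea)
    P=onplane(c,x[:,0,:],z)[:,:2]*1000;return cv2.minAreaRect(P.astype(np.float32)),P
def circ(P):
    A=np.c_[2*P,np.ones(len(P))];s=np.linalg.lstsq(A,(P**2).sum(1),rcond=None)[0]
    return s[:2],np.sqrt(s[2]+s[:2]@s[:2])
E
python3 - <<'E'
from h import *
import pickle
c,d=pickle.load(open("cal.pkl","rb"))
im=cv2.imread("pics/w_shaft.png");jm=cv2.imread("pics/w_crank.png")
def win(m,x0,x1,y0,y1): o=np.zeros_like(m);o[y0:y1,x0:x1]=m[y0:y1,x0:x1];return o
r,P=sq(c,win(im.min(2)>212,225,290,140,200),.068);print("boss",r,circ(P))
hsv=cv2.cvtColor(im,cv2.COLOR_BGR2HSV);m=(hsv[...,1]>90)&(hsv[...,0]>10)&(hsv[...,0]<40)
r,P=sq(c,win(m,240,275,150,190),.068);print("brass@foot",r)
m&=(hsv[...,2]>200);
for z in(.068,.098): print("bright",z,sq(c,win(m,240,275,150,190),z)[0])
r,P=sq(d,win(jm.min(2)>222,220,290,155,200),.036);print("hub",r)
h2=cv2.cvtColor(jm,cv2.COLOR_BGR2HSV);m=(h2[...,1]>180)&((h2[...,0]<5)|(h2[...,0]>172))&(h2[...,2]>120);r,P=sq(d,win(m,230,280,210,250),.056);print("handle(partly hidden)",r)
E
```

```text
boss ((545.5098876953125, -17.513744354248047), (41.62208938598633, 41.12437438964844), 2.6625990867614746) (array([545.46997594, -17.50446606]), np.float64(20.55125836196899))
brass@foot ((548.2825927734375, -18.76958656311035), (13.866320610046387, 18.640626907348633), 72.80908966064453)
bright 0.068 ((550.2615966796875, -19.400392532348633), (13.868432998657227, 14.475759506225586), 72.58289337158203)
bright 0.098 ((544.1646118164062, -16.964542388916016), (12.677916526794434, 13.233138084411621), 72.58283996582031)
hub ((580.3359985351562, -241.43467712402344), (33.56535720825195, 34.079078674316406), 41.66850662231445)
handle(partly hidden) ((613.9330444335938, -277.2240905761719), (14.086687088012695, 12.283275604248047), 41.66483688354492)
```

```bash
python3 - <<'E'
from h import *
import pickle
R=down(41.67);h=[.5803,-.2414]
arm.move_l(h+[.06],R,feed=.2);arm.move_l(h+[.005],feed=.1)
print("pre",arm.current_force());arm.grip(.0);print("w",arm.current_width(),arm.current_force(),arm.current_ee_pos())
c0,a=snap("wrist","w_g0")
arm.move_l(h+[.16],feed=.25);arm.sleep(.1)
print(arm.current_width(),arm.current_force(),arm.current_t())
c,im=snap("wrist","w_g1");pickle.dump(c,open("cal2.pkl","wb"));p=arm.current_ee_pos()
print(project(c,[p[0],p[1],p[2]+.031]))
cv2.imwrite("pics/g.png",np.hstack([a[60:360,80:440],im[60:360,80:440]]))
E
```

```text
pre [ 0.62663543  0.18179753 -0.5819754 ]
w 0.03296958281291026 [ 0.38554388 -0.19543459  1.18788391] [ 0.58027721 -0.24137043  0.00498976]
0.03355353428220442 [-0.31054476  0.49795403 -2.22970879] 7.05
[[252.88389969 233.69230898]]
```

View pics/g.png

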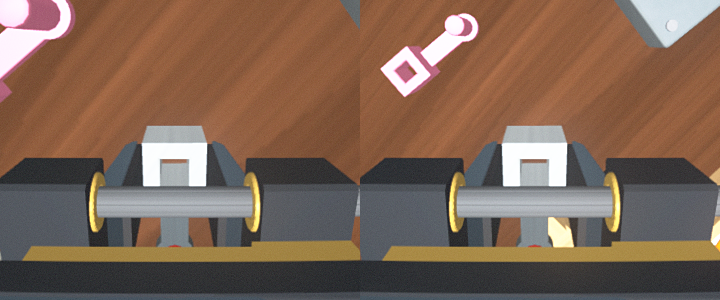

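The crank is held and lifted (width 33.5 mm). The top face's near edge is at about row 203, columns 222–286. From that edge I get the hub's offset in the tool frame.

```bash
python3 - <<'E'
from h import *
import pickle
c0,d=pickle.load(open("cal.pkl","rb"));c=pickle.load(open("cal2.pkl","rb"))
im=cv2.imread("pics/w_g1.png");g=im.min(2)>225;g[:195]=0;g[245:]=0;g[:,:215]=0;g[:,295:]=0
rows=[np.where(g[195:215,x])[0] for x in range(228,282,3)];print([195+r[0] for r in rows])
cols=np.where(g[208])[0];print(cols[[0,-1]])
p=arm.current_ee_pos();R=arm.current_tool_rot()
y=np.mean([195+r[0] for r in rows])-.5
for uv in([254,y],[cols[0]-.5,208],[cols[-1]+.5,208]):
    q=onplane(c,uv,p[2]+.031)[0];print((R.T@(q-p)*1000).round(1))
# pregrip offset: hub apparent vs TCP then
print("pregrip apparent", R.T@(np.array([.58034,-.24143,0])-[.5803,-.2414,0])*1000)
# shaft apparent in tool frame at its view
R2=down(66);print("shaft",R2.T@(np.array([.54547,-.0175,.068])-[.542,-.019,.22]))
E
```

```text
[np.int64(203), np.int64(203), np.int64(203), np.int64(203), np.int64(203), np.int64(203), np.int64(203), np.int64(203), np.int64(203), np.int64(203), np.int64(203), np.int64(203), np.int64(203), np.int64(203), np.int64(203), np.int64(203), np.int64(203), np.int64(203)]
[223 286]
[ 17.5   0.5 -30.9]
[ 14.4 -15.9 -30.9]
[ 14.5  17.5 -31. ]
pregrip apparent [-0.04900261  0.0099358  -0.0001557 ]
shaft [-0.0025599   0.00278169  0.152     ]
```

```bash
python3 - <<'E'
from h import *
R=down(72.6);s=np.array([.54547,-.0175])-(R@[.0002,.0006,0])[:2];print(s)
arm.move_to([*s,.16],R);arm.move_l([*s,.112],feed=.15);arm.sleep(.2)
f0=arm.current_force();print("f0",f0.round(2),arm.current_torque().round(2))
z=.112
while z>.0735:
    z-=.002;arm.move_l([*s,z],feed=.03);f=arm.current_force()-f0
    print(round(z,4),(R.T@f).round(1),arm.current_torque().round(2))
    if np.linalg.norm(f)>15:break
print(arm.current_ee_pos(),arm.current_width(),arm.current_t())
snap("wrist","w_i");snap("scene","s_i")
E
```

```text
[ 0.54548142 -0.01813235]
f0 [-0.25  0.24 -2.45] [ 0.13 -0.19  0.03]
0.11 [0.1 0.4 0.2] [ 0.09 -0.11  0.  ]
0.108 [-0.9 -0.2 -0.5] [ 0.08 -0.09  0.07]
0.106 [-0.8 -0.1 -0.3] [ 0.11 -0.19 -0.01]
0.104 [-1.2 -1.   0.4] [ 0.05 -0.11  0.02]
0.102 [-0.5  0.4 -0.2] [ 0.04 -0.15 -0.  ]
0.1 [-0.1  0.4 -0.8] [ 0.1  -0.14 -0.01]
0.098 [-0.6  0.6  0.1] [ 0.05 -0.06  0.03]
0.096 [-0.1 -0.7 -0.3] [ 0.14 -0.05  0.05]
0.094 [ 0.  -0.4  0.4] [ 0.08 -0.1   0.02]
0.092 [-0.6 -0.6 -0.3] [ 0.07 -0.16  0.05]
0.09 [-0.1 -1.5 -0.3] [ 0.06 -0.13  0.04]
0.088 [-0.3  0.5 -0.9] [ 0.08 -0.13 -0.02]
0.086 [-1.6  0.5 -0.3] [ 0.12 -0.15  0.01]
0.084 [-1.6  0.1  0. ] [ 0.14 -0.09 -0.03]
0.082 [ 0.1 -0.   0.7] [ 0.06 -0.06  0.03]
0.08 [-1.2  0.2  0.9] [ 0.12 -0.06 -0.01]
0.078 [-0.6 -0.2 -0.4] [ 0.07 -0.13  0.01]
0.076 [-1.  -0.  -0.1] [ 0.1  -0.08 -0.05]
0.074 [-0.2 -0.3 -0.8] [ 0.13 -0.08 -0.01]
0.072 [  2.3  -1.7 -12.1] [-0.14  0.47 -0.02]
[ 0.54567878 -0.01827023  0.07256837] 0.03332456849532234 13.6667
```

The hub is seated: no side force on the way down, and contact with the boss at the expected height. Now I wind by turning joint 6 in steps and watching the torque.

```bash
python3 - <<'E'
from h import *
p=arm.current_ee_pos();arm.move_l([p[0],p[1],.0733],feed=.03)
q0=np.array(arm.current_joint_positions(),float);print(q0.round(2));t0=arm.current_torque()[2]
for a in [10,30,50,70,85,100]+list(range(104,150,3)):
    q=q0.copy();q[5]+=a;arm.move_joints(q);arm.sleep(.05)
    t=np.mean([arm.current_torque()[2] for _ in range(3)])-t0;f=arm.current_force()
    print(a,round(t,3),f.round(1),round(arm.current_joint_positions()[5]-q0[5],1),arm.current_ee_pos()[:2].round(4))
    if abs(t)>.6 or np.linalg.norm(f)>30:break
print(arm.current_width(),arm.current_t())
snap("wrist","w_e");c,im=snap("scene","s_e")
b=cv2.imread("pics/s_i.png")
cv2.imwrite("pics/cmp.png",np.hstack([cv2.resize(x[110:260,210:390],None,fx=2.2,fy=2.2,interpolation=2) for x in(b,im)]))
E
```

```text
[ -8.19  30.03  95.54   0.    54.43 -80.79]
10 0.086 [ 0.4  2.  -3.6] 9.7 [ 0.5457 -0.0182]
30 0.027 [-1.8  0.9 -3.8] 29.7 [ 0.5456 -0.0182]
50 -0.002 [-2.7  0.1 -3.4] 49.7 [ 0.5454 -0.0183]
70 0.067 [-5.  -0.1 -2. ] 69.7 [ 0.5453 -0.0183]
85 0.051 [-5.7  0.1 -2.5] 84.8 [ 0.5452 -0.0183]
100 0.004 [-5.8  0.8 -0.5] 99.8 [ 0.5451 -0.0182]
104 0.066 [-7.2  0.5 -1.2] 103.8 [ 0.545  -0.0182]
107 0.078 [-6.6 -0.  -0.5] 106.8 [ 0.545  -0.0182]
110 0.09 [-6.  -0.3 -1.6] 109.8 [ 0.545  -0.0181]
113 0.074 [-6.2 -0.1 -0.8] 112.8 [ 0.545  -0.0182]
116 0.073 [-7.6  1.7 -0.7] 115.8 [ 0.5449 -0.0181]
119 0.055 [-6.9  0.8 -1.1] 118.8 [ 0.5449 -0.0181]
122 0.058 [-7.1  0.4 -0.7] 121.8 [ 0.5449 -0.0181]
125 0.06 [-7.   0.9 -0.5] 124.8 [ 0.5449 -0.0181]
128 0.131 [-7.5  1.5 -1.2] 127.8 [ 0.5449 -0.0181]
131 0.491 [-6.3  1.7 -1. ] 130.8 [ 0.5448 -0.018 ]
134 0.849 [-6.8  1.1 -0.2] 133.7 [ 0.5448 -0.018 ]
0.03367260999679268 19.9667
```

View pics/cmp.png

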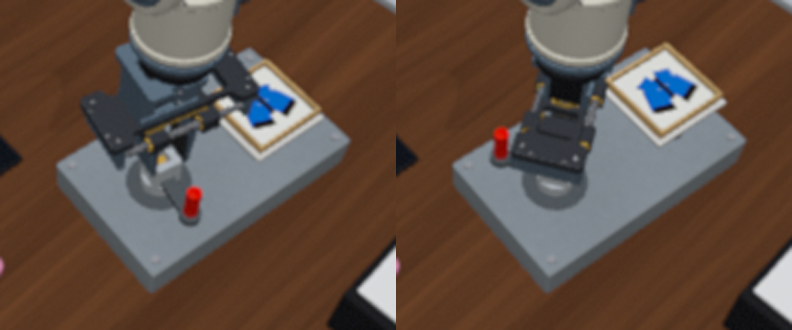

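The hard stop shows at 128–134° (0.13→0.85 N m), and the stage has clearly risen. I ease off within the play, press the hub down lightly, release, retreat and check.

```bash
python3 - <<'E'
from h import *
q=np.array(arm.current_joint_positions(),float);q[5]-=4;arm.move_joints(q)
p=arm.current_ee_pos();arm.move_l([p[0],p[1],p[2]-.0012],feed=.02);print(arm.current_ee_pos(),arm.current_force().round(1),arm.current_torque()[2].round(2))
arm.grip(.06);arm.sleep(.2)
p=arm.current_ee_pos();arm.move_l([p[0],p[1],.235],feed=.15);arm.sleep(.3)
c,im=snap("wrist","w_f");
p=arm.current_ee_pos();arm.move_to([.40,-.33,.3],down(-45));arm.sleep(.2)
d,sc=snap("scene","s_f");t,tp=snap("top","t_f")
print(arm.current_t(),project(c,[.5455,-.0175,.104]))
cv2.imwrite("pics/fin.png",np.hstack([im[60:360,80:440],cv2.resize(sc[90:270,190:406],(360,300))]))
# stage white corners? scene comparison of bystanders
E
```

```text
[ 0.54486482 -0.0179824   0.07256421] [-7.4  0.3 12.3] 0.22
24.5667 [[253.93789621 170.8306126 ]]
```

View pics/fin.png

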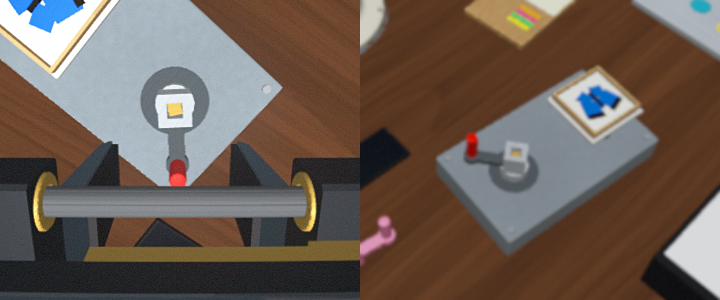

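View pics/s_f.png

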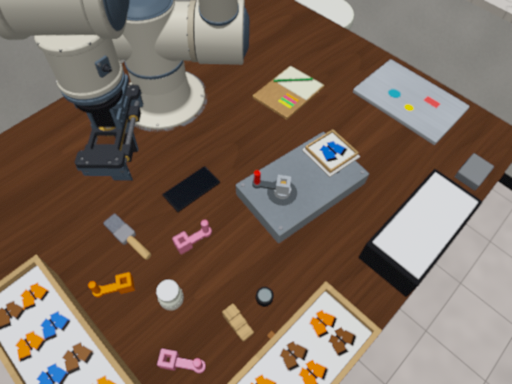

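The crank sits on the shaft, arm pointing away and the bystanders unmoved. Last comes a numeric check of the seat height and the final shaft angle.

```bash
python3 - <<'E'
from h import *
c=arm.get_calibration("wrist");T=c["cam_to_world"].copy()
# rebuild wrist calibration of w_f: camera fixed in the tool
R=arm.current_tool_rot();p=arm.current_ee_pos();Rt=R.T@T[:3,:3];pt=R.T@(T[:3,3]-p)
q6=72.6-130; R2=down(72.6-129.7);c["cam_to_world"][:3,:3]=R2@Rt;c["cam_to_world"][:3,3]=np.array([.5449,-.018,.235])+R2@pt
im=cv2.imread("pics/w_f.png");print(im[150:195:3,255].tolist())
g=im.min(2)>222;o=np.zeros_like(g);o[153:192,232:277]=g[153:192,232:277]
print("hub",sq(c,o,.104)[0])
h=cv2.cvtColor(im,cv2.COLOR_BGR2HSV);m=(h[...,1]>90)&(h[...,0]>10)&(h[...,0]<40);o=np.zeros_like(m);o[153:192,235:277]=m[153:192,235:277]
print("brass",sq(c,o,.096)[0])
# stage white top corners: far/near corner of stage in scene, before vs after
d=arm.get_calibration("scene")
y=np.radians(-6.7);L=np.array([[np.cos(y),-np.sin(y)],[np.sin(y),np.cos(y)]])
ctr=np.array([.5455,-.0175])+L@[0,.165]
for z in(.089,.085,.080,.059):
    print(z,project(d,[[*(ctr+L@[a*.055,b*.055]),z] for a,b in((1,-1),(1,1),(-1,-1))]).round(1).tolist())
s=cv2.imread("pics/s_f.png")[125:185,295:370];cv2.imwrite("pics/st.png",cv2.resize(s,None,fx=8,fy=8,interpolation=0))
E
```

```text
[[127, 127, 121], [150, 146, 139], [245, 240, 235], [244, 240, 232], [244, 236, 233], [106, 211, 246], [108, 216, 248], [107, 211, 244], [116, 217, 254], [141, 138, 130], [247, 243, 237], [244, 239, 233], [245, 241, 233], [112, 109, 100], [117, 112, 104]]
hub ((546.6542358398438, -18.318111419677734), (33.287742614746094, 37.12362289428711), 35.64500427246094)
brass ((546.2072143554688, -17.691211700439453), (12.556037902832031, 14.32468032836914), 33.237247467041016)
0.089 [[328.6, 176.7], [357.6, 156.3], [300.4, 150.3]]
0.085 [[328.4, 177.5], [357.3, 157.2], [300.3, 151.3]]
0.08 [[328.1, 178.6], [356.8, 158.3], [300.1, 152.4]]
0.059 [[326.7, 183.1], [355.1, 162.9], [299.2, 157.1]]
```

View pics/st.png

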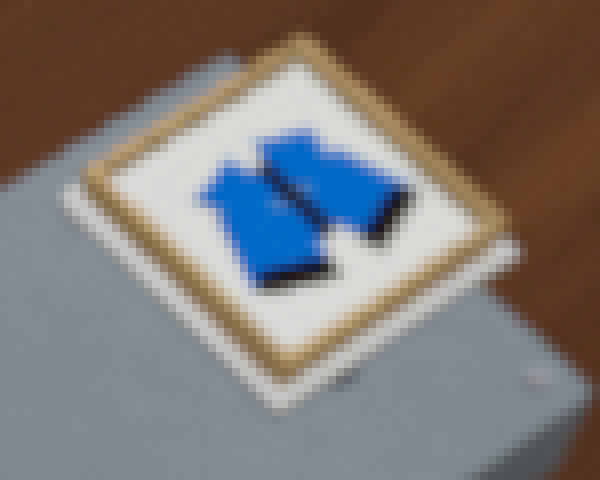

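```bash
python3 - <<'E'
from h import *
b=[]
for f in("scene0","s_f"):
    h=cv2.cvtColor(cv2.imread(f"pics/{f}.png"),cv2.COLOR_BGR2HSV);m=cv2.inRange(h,(98,170,80),(118,255,255));m[:,:300]=0;m[:130]=0;m[190:]=0;m[:,365:]=0
    M=cv2.moments(m,True);b.append([M["m10"]/M["m00"],M["m01"]/M["m00"]])
print("butterfly px",b);d=arm.get_calibration("scene")
P=[.5647,.1464];r=project(d,[[*P,.105],[*P,.075]])[:,1];print("rise mm",(b[0][1]-b[1][1])/(r[1]-r[0])*30)
print(arm.current_t(),arm.current_force().round(1));arm.sign_off()
E
```

```text
butterfly px [[329.6509433962264, 157.29245283018867], [331.5906976744186, 150.31162790697675]]
rise mm 30.577564372906107
24.5667 [ 0.6 -0.3  0.3]
the job is handed in; nothing more can be done
```

I fitted the red-handled crank over the brass shaft and wound it clockwise to the stage's top stop. I then released it, moved the arm clear and handed the job in at about 24.6 s.

- **Seating:** The hub went down with no side force and met the boss at the expected height. It met it at the same height again under a 12 N press just before I let go.
- **Winding:** The torque stayed at or below 0.13 N m until about 128°, then rose to 0.85 N m by 134°, which is the hard stop. I eased back 4°, within the crank's play.
- **Stage height:** The butterfly rose about 31 mm in the scene camera, and the stage corner sits within 1–3 px of where it should be at 89 mm. The expected rise was 24–33 mm. The camera is only good to a few millimetres here, so the torque at the stop is the stronger evidence.
- **Bystanders:** The jar, phone, loupe, pinning block, notebook and brush look unmoved in the final scene picture.

**One disagreement:** My last look at the shaft's flats gave about 33° (modulo 90°). I expected about 47°, assuming the shaft at zero turn is square to the lift. That picture was coarse, and the hub rectangle came out distorted too, so I relied on the torque and the stage's rise.

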